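Reset the margin stop of the desk punch

ROBOT

A 6-joint arm with a two-finger parallel gripper is mounted at the origin on the work surface; the furniture and walls round the work are solid. World frame = base frame: x ahead of the robot, y to its left, z up, the work surface at z = 0. Lengths are in m, angles in rad, forces in N, time in s.
With the tool pointing down it reaches from about 0.3 to 0.775 m from the base axis. Payload 14.6 kg.
Tool frame: the origin (TCP) lies at the very end of the fingers, on their centre line; the grasp point (between the pads) lies 19 mm behind it; z points along the fingers, y is the line along which they close (so a half turn about z gives the same grasp; the last joint's range is limited). The gripper opens to 94 mm and grips with 3 to 60 N. Pads are 16 mm wide; open, the fingers measure 119 mm over their backs; the gripper's body (75 mm by 177 mm) begins 78 mm behind the grasp point.
Start: joints at [-0.067, 0.3, 1.521, -0, 1.321, -0.067], TCP at [0.55, -0, 0.205] pointing down, gripper open.
Joint ranges: [-3.03, 3.03], [-0.79, 2.21], [0.23, 2.52], [-1.04, 4.18], [0, 3.07], [-2.55, 2.55]. Speed limits (rad/s): [2.22, 2.22, 2.57, 3.14, 3.14, 3.14].

INTERFACE

Orientations are given as [roll, pitch, yaw] about the fixed x, y, z axes, in that order (R = Rz(yaw) Ry(pitch) Rx(roll)).
In Python, from station import ctrl gives the robot as it stands.
- The arm moves only by the tool move_arm, never from a script. Its argument "increments" is a list of rows, each a list of 7 numbers: the opening, from 0 (shut) to 1 (fully open), then the shift along the tool's x, y, z in units of 50 mm (1.0 is 50 mm), then the turn, a rotation vector about the tool's x, y, z in rad. In form: [[claw, tx, ty, tz, rx, ry, rz], ...]. A call has 1 to 20 rows; each row shifts and turns the commanded pose from where the row before left it, along the tool's axes as they then stand; what a row does not reach is not made up. A row lasts 1/10 s, in which the tool goes at most 50 mm and 8.59 degrees, less where a joint would pass 70% of its speed; a pose out of reach is approached as far as the arm can. A call is refused whole if a number of a shift passes 1 or a number of a turn 0.15, either way. A call with a gripper value outside its range is refused whole. The fingers move at their own pace and stop on an object; "force" is the grip in N (left out, the last holds). Time passes only in rows, so rows that do not move let the fingers close. It gives the time, the measured TCP pose, the force, the opening and the grip force at its end, in the units of the state.
- ctrl.get_obs(): the state, without advancing time (a new reading comes with each control period).
- ctrl.camera(name): name is "scene" or "side" or "wrist"; returns a dict with "color" (480x640x3 uint8, blue, green, red), "K" (3x3 intrinsics, pixels), "pose" (4x4, takes a point from camera to world coordinates); the wrist camera has in their place "tool_from_camera" (4x4, takes a point from camera to tool coordinates, whose origin is the TCP and whose axes are the flange's). Camera axes: x right, y down, z forward; pixel columns grow to the right and rows downward; lengths in m; the calibration is good to about 2 mm. A picture is of the moment at which its call begins: read the wrist's pose just before it. There is no depth.
- ctrl.hand_in(): hands the job in; it is judged then, once.
Trained networks look in a picture, given as the dict that the camera call returned (one of the last four; its "shot" number tells which), for a name from the list of things; names that differ only in an ending like _2 or _b are one class to them, and where a whole thing is asked for, a point or a joint stands for the part that bears it (a point fixed in the world has none). Each returns a list of dicts, best first, with "conf" (0 to 1); they miss things now and then, are a little off and sometimes report something else, mostly with a low value. They report only what shows in the picture. A call takes as long as a camera call.
- ctrl.cut_out(name, picture): "mask" (480x640 bool, what is visible of it) and "centre" ([row, column] in pixels, amid what is visible of it).
The state is a dict: "time_s": time; "qpos": joint angles; "joint_vel": joint speeds; "tau": joint torques, N m; "ee_pos": TCP position; "eef_rot": TCP orientation; "force": force on the tool from outside, world axes, zero at the start; "moment": the same for the moment, N m; "grip_width": finger opening in m; "grip_force": force on a finger pad.
Only numpy, scipy, OpenCV 4.12 (cv2) and the standard library are available. Lean on these libraries where they do the work, as an engineer would, in place of code of your own. Each camera call takes 0.05 s, during which the arm holds its last target. There are 200 camera calls.

TASK

The margin stop of this desk punch is set too deep. Back the hexagonal jam nut off about a quarter turn, unscrew the square-headed stop screw until the top of the telltale pin is level with the top of the gauge post next to it, then retighten the jam nut firmly so that the screw is held, and let go. Leave the gauge post and the things around the punch as they are.

Things in the scene. Friction and masses are not known exactly. Their poses are not given: they have to be found in the camera images.
- punch: the vertical-feed desk punch, 184 mm deep, 244 mm wide, 142 mm high, fixed to the desk; origin under its centre on the desk top; its x axis points from its front to its back, y to its left. Its front face slopes: the outward normal of the slope leans 35 degrees from vertical towards its front (punch -x). The paper throat runs across the upper part of the slope
- stop_plate: fixed aluminium plate on the slope, 62 x 222 x 3 mm; origin on the axis of the screw and nut where it meets the slope; z axis = that common axis, pointing outward (35 degrees from vertical, leaning to punch -x), x up the slope, y to the left. A boss of 42 mm diameter, 8 mm high, stands round the axis
- nut_mid (a point): middle of the jam nut, on the axis: a plain hexagon nut, 34 mm across flats, 14 mm thick, its faces 7 mm above and below this point; z axis outward; at any angle one pair of flats faces along the point's own +y and -y axes, the others every 60 degrees. This point is 18 mm above the slope when tight. The square screw head stands above the nut, its top 50 to 64 mm above the slope
- jam_nut (a joint): angle of the jam nut, rad: 0 tight as found, grows as loosened (counter-clockwise seen from outside) to a stop at 1.7. Right-handed, rises 3 mm per rad. Drags with 0.15 Nm; below about +0.15 rad the springy washer takes load: the nut sinks no further and the torque climbs by 0.3 Nm per rad; 0.25 to 0.35 Nm while it turns is firmly tight, under 0.2 not. Beyond 0.6 rad counts as loosened
- lock_washer: the 3 mm thick, 39 mm wide washer below the jam nut, keyed so that it does not turn; it rises and sinks with the nut and, when the nut is tight, is pressed on the collar of the screw and so locks the screw. Origin and axes as stop_plate when the nut is tight
- screw_collar: the collar of the stop screw below the washer; origin and z axis as stop_plate, turns with the screw about z (counter-clockwise = unscrewing). With the nut tight it cannot be turned; with the nut loose it drags with 0.1 Nm
- screw_head_mid (a point): middle of the head of the stop screw, on the axis above the nut: a plain 16 mm square head, 16 mm high (8 mm above and below this point), flats facing along the point's own x and y axes, which turn with the screw; 42 mm above the slope (plus the value of joint screw_head); z outward. The 14 mm shank below it passes through the nut
- screw_head (a joint): how far the screw has come out along the axis, m: 0.003 per rad of turning, right-handed thread (counter-clockwise seen from outside = out); stops at about 0.0138
- telltale_top (a point): centre of the flat top of the telltale pin, 13 mm diameter, which stands out of the plate 78 mm to the left of the screw axis (stop_plate y = +78) and moves out along the axis by just as much as the screw; z outward
- gauge_top (a point): centre of the flat top of the gauge post, 13 mm diameter, stands at stop_plate y = +96 next to the telltale pin; it was pre-set to the wanted height and stays there unless pushed with over 40 N; z outward. At the start it stands 5 to 9 mm further out than the telltale pin
- stapler: stapler, 34 x 136 x 40 mm, loose bystander to the left of the punch; origin under its centre
- mug: mug, 84 x 123 x 91 mm, loose bystander to the right of the punch; origin at its underside
- sticky_pad: sticky note pad, 76 x 76 x 28 mm, loose bystander in front of the punch; origin under its centre

How it is judged:
By the outcome, as a careful person would: the job done as asked, in the order asked, and still so for the second after the job is handed in, with the robot touching nothing.
It also fails if it takes over 67 s, if anything falls off the work surface, if the arm or the gripper's body presses on something with over 40 N, if the wrist force passes 120 N, or if a joint passes its speed limit or range.

## Working session

There is one attempt and no reset: what is moved stays moved. The work goes in short steps, Python scripts to look and compute and a tool call to move; the robot and the scene stay as the last step left them, time stands still between calls to the robot, and variables do not carry over. Pictures are saved under pics/ and viewed, at most 10 in all, crops included, and the job is handed in when it is done.

Besides the shell and the picture viewer there is one more tool, called after "Emit:" by a JSON object that holds its "op" and its "data". move_arm: Moves the arm, as the interface text tells. Its arguments: {"type":"object","properties":{"increments":{"type":"array","items":{"type":"array","items":{"type":"number"}}},"force":{"type":"number"}},"required":["increments"]}

```bash
ls; mkdir -p pics; cat > h.py <<'E'
import numpy as np, cv2
from station import ctrl
from scipy.spatial.transform import Rotation as R
def shot(n,save=None):
    o=ctrl.get_obs(); p=ctrl.camera(n)
    if 'pose' not in p:
        T=np.eye(4); e=np.array(o['eef_rot'])
        T[:3,:3]=R.from_euler('xyz',e).as_matrix() if e.shape==(3,) else e
        T[:3,3]=o['ee_pos']; p['P']=T@np.array(p['tool_from_camera'])
    else: p['P']=np.array(p['pose'])
    if save: cv2.imwrite('pics/'+save,p['color'])
    return p
def proj(p,X):
    X=np.atleast_2d(X); c=(X-p['P'][:3,3])@p['P'][:3,:3]; u=c@np.array(p['K']).T
    return u[:,:2]/u[:,2:]
def ray(p,uv):
    d=np.linalg.solve(np.array(p['K']),[uv[0],uv[1],1]); d=p['P'][:3,:3]@d
    return p['P'][:3,3],d/np.linalg.norm(d)
def tri(l):
    A=np.zeros((3,3));b=np.zeros(3)
    for c,d in l:
        M=np.eye(3)-np.outer(d,d);A+=M;b+=M@c
    return np.linalg.solve(A,b)
E
python3 - <<'E'
from h import *
print(ctrl.get_obs())
for n in ['scene','side','wrist']:
    p=shot(n,n+'0.png'); print(n,p['P'].round(3).tolist(),np.array(p['K']).round(0).tolist())
    for k in ['punch','stop_plate','jam_nut','screw_head','telltale_top','gauge_top','stapler','mug','sticky_pad']:
        r=ctrl.cut_out(k,p)
        print(k,[(round(x['conf'],2),np.round(x['centre']).tolist(),int(x['mask'].sum())) for x in r[:2]])
ims=[cv2.imread(f'pics/{n}0.png') for n in ['scene','side']]
E
```

```text
pics
{'time_s': 0.0, 'qpos': array([-6.66167896e-02,  3.00445092e-01,  1.52157363e+00, -2.28782148e-05,
        1.32069027e+00, -6.66004907e-02]), 'joint_vel': array([-4.30026346e-04, -1.00858244e-03,  1.16185621e-03, -4.05878545e-04,
       -5.38389281e-05,  2.35065438e-04]), 'tau': array([-1.53750298e-03, -5.31805658e+01, -3.52735734e+01,  7.07558286e-02,
        2.43994006e-02, -4.79655944e-05]), 'ee_pos': array([ 5.49742614e-01, -1.00841481e-06,  2.04903747e-01]), 'eef_rot': array([-3.14047732e+00, -5.21823951e-05,  1.57078567e+00]), 'force': array([-0.33477543, -0.2653965 ,  0.0876055 ]), 'moment': array([ 0.02047673, -0.04768768,  0.0020197 ]), 'grip_force': 0.0, 'grip_width': 0.09417837483480589}
scene [[0.856, -0.397, 0.331, 0.193], [-0.517, -0.639, 0.57, -0.645], [-0.015, -0.659, -0.752, 0.945], [0.0, 0.0, 0.0, 1.0]] [[516.0, 0.0, 328.0], [0.0, 516.0, 248.0], [0.0, 0.0, 1.0]]
punch [(0.61, [268.0, 378.0], 11951)]
stop_plate [(0.75, [274.0, 370.0], 3750)]
jam_nut [(0.56, [279.0, 358.0], 192)]
screw_head [(0.58, [271.0, 353.0], 87)]
telltale_top []
gauge_top [(0.4, [249.0, 325
[... 731 characters left out ...]
84.0, 361.0], 13115)]
wrist [[1.0, 0.0, -0.001, 0.551], [-0.0, -0.965, -0.261, 0.076], [-0.001, 0.261, -0.965, 0.385], [0.0, 0.0, 0.0, 1.0]] [[396.0, 0.0, 319.0], [0.0, 396.0, 239.0], [0.0, 0.0, 1.0]]
punch [(0.93, [273.0, 414.0], 51179), (0.74, [242.0, 332.0], 430)]
stop_plate [(0.97, [304.0, 371.0], 15236)]
jam_nut [(0.41, [364.0, 345.0], 719), (0.29, [265.0, 338.0], 241)]
screw_head [(0.6, [364.0, 346.0], 692)]
telltale_top [(0.75, [263.0, 339.0], 280), (0.17, [367.0, 346.0], 677)]
gauge_top [(0.93, [242.0, 330.0], 474)]
stapler [(0.6, [264.0, 339.0], 282), (0.58, [82.0, 387.0], 6364)]
mug [(0.62, [466.0, 417.0], 255), (0.6, [346.0, 363.0], 1456)]
sticky_pad [(0.77, [335.0, 241.0], 4568)]
```

View pics/scene0.png

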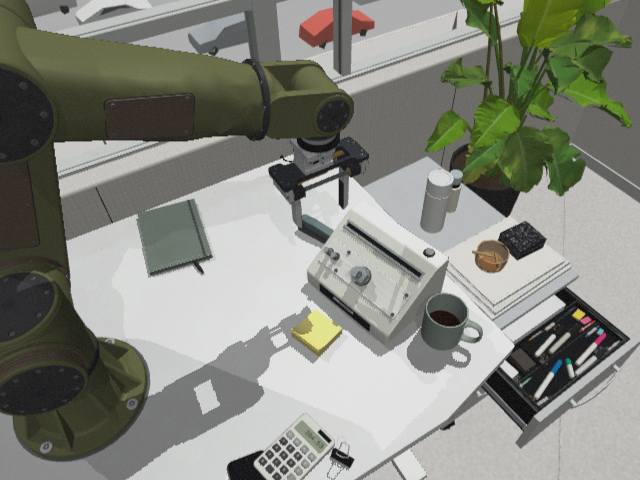

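View pics/side0.png

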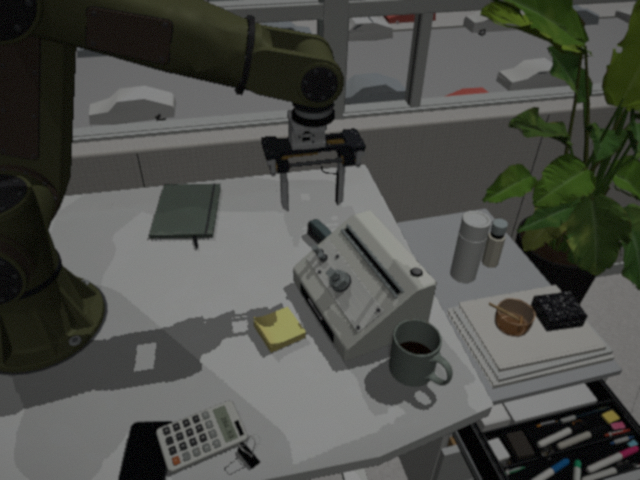

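The pictures show the punch right of centre (scene about row 270, col 375), with the nut at (279,358) and the post and pin near (249,325).

View pics/wrist0.png

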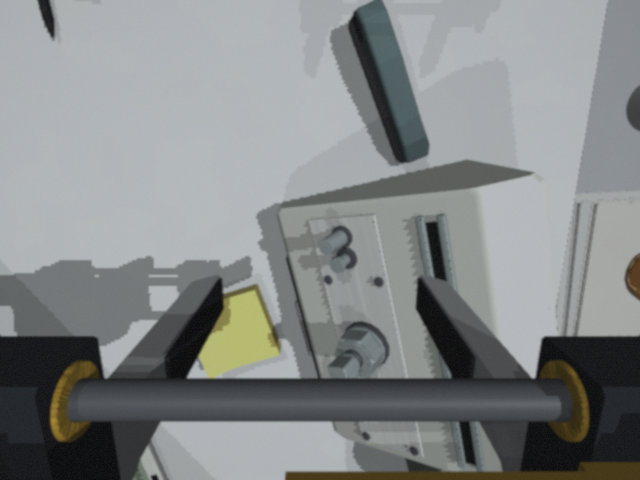

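```bash
python3 - <<'E'
from h import *
P={n:shot(n) for n in ['scene','side','wrist']}
# pts (u,v)
for k in ['stop_plate','jam_nut','screw_head','gauge_top','stapler','mug','sticky_pad']:
    for n in P:
        r=ctrl.cut_out(k,P[n])
        if r:
            m=r[0]['mask']; ys,xs=np.where(m)
            print(k,n,cv2.minAreaRect(np.c_[xs,ys].astype(np.float32)),cv2.boxPoints(cv2.minAreaRect(np.c_[xs,ys].astype(np.float32))).round().tolist())
a=[ray(P['scene'],(353,271)),ray(P['side'],(333,275)),ray(P['wrist'],(346,364))]
print('head',tri(a),tri(a[:2]),tri(a[::2]))
a=[ray(P['scene'],(325,249)),ray(P['side'],(317,250)),ray(P['wrist'],(330,242))]
print('gauge',tri(a),tri(a[1:]),tri(a[::2]))
E
```

```text
stop_plate scene ((370.34002685546875, 267.3800048828125), (99.00000762939453, 55.40000534057617), 36.869895935058594) [[314.0, 260.0], [347.0, 216.0], [427.0, 275.0], [393.0, 319.0]]
stop_plate side ((355.2320861816406, 275.3491516113281), (95.23716735839844, 60.91489791870117), 55.24408721923828) [[303.0, 254.0], [353.0, 219.0], [407.0, 297.0], [357.0, 332.0]]
stop_plate wrist ((395.84619140625, 344.9247131347656), (272.67987060546875, 138.87109375), 81.45471954345703) [[307.0, 220.0], [444.0, 200.0], [485.0, 469.0], [347.0, 490.0]]
jam_nut scene ((360.8000183105469, 275.9000244140625), (13.86362075805664, 16.994115829467773), 26.56505012512207) [[351.0, 280.0], [358.0, 265.0], [371.0, 271.0], [363.0, 287.0]]
jam_nut side ((338.7268981933594, 280.06536865234375), (16.664100646972656, 19.207569122314453), 37.87498474121094) [[326.0, 283.0], [338.0, 267.0], [351.0, 278.0], [339.0, 293.0]]
jam_nut wrist ((360.2478332519531, 350.7168273925781), (48.353050231933594, 38.381412506103516), 41.18592834472656) [[329.0, 349.0], [355.0, 320.0], [391.0, 352.0], [366.0, 381.0]]
screw_head wrist 
[... 1588 characters left out ...]
.222496032714844), 37.87498474121094) [[289.0, 334.0], [311.0, 306.0], [343.0, 330.0], [320.0, 358.0]]
sticky_pad side ((278.974365234375, 328.21502685546875), (37.4005126953125, 45.30973434448242), 67.7509765625) [[251.0, 319.0], [293.0, 302.0], [307.0, 337.0], [265.0, 354.0]]
sticky_pad wrist ((233.08004760742188, 330.0696716308594), (74.76331329345703, 81.22528839111328), 71.28826141357422) [[183.0, 308.0], [260.0, 282.0], [284.0, 352.0], [207.0, 379.0]]
head [ 0.57117997 -0.09811641  0.11135274] [ 0.57824567 -0.08178939  0.09193013] [ 0.5701181  -0.09639715  0.11522641]
gauge [ 0.55977045 -0.00384699  0.09568234] [ 0.56043562 -0.00561111  0.09337976] [ 0.55797403 -0.00311137  0.1002744 ]
```

The wrist view shows the square head at about (345,366), the nut at (365,345), the gauge post's top end near (328,243), the pin near (336,263), the stapler top right and the pad on the left. I'll fit the plate pose to these points.

```bash
cat >> h.py <<'E'
def plate(x):
    yaw=x[3]; c,s=np.cos(np.radians(35)),np.sin(np.radians(35))
    M=np.array([[c,0,-s],[0,1,0],[s,0,c]])
    return R.from_euler('z',yaw).as_matrix()@M, np.array(x[:3])
E
python3 - <<'E'
from h import *
from scipy.optimize import least_squares
P={n:shot(n) for n in ['scene','side','wrist']}
L=lambda x:{'head':(0,0,.042),'nut':(0,0,.018),'gt':(0,.096,x[4])}
obs=[('scene','head',353,271),('scene','nut',361,277),('scene','gt',325,249),('side','head',332,275),('side','nut',340,281),('side','gt',317,250),
('wrist','head',348,363),('wrist','nut',365,346),('wrist','gt',328,243)]
def f(x):
    M,o=plate(x); l=L(x)
    return np.concatenate([(proj(P[n],M@np.array(l[k])+o)[0]-[u,v])*(0.6 if n=='wrist' else 1) for n,k,u,v in obs])
r=least_squares(f,[.58,-.1,.08,.17,.03],loss='soft_l1'); x=r.x
print(x.round(4)); print(f(x).reshape(-1,2).round(1).tolist())
np.save('x0.npy',x)
M,o=plate(x)
q=ctrl.get_obs()
T=R.from_euler('xyz',q['eef_rot'])
# target: tool z=-n; tool x ~ plate +y (camera on left), tool y = z cross x
Rt=np.c_[M[:,1],M[:,0],-M[:,2]]
print(np.linalg.det(Rt)); tgt=o+M@[0,0,.15]
print('tgt',tgt,'rotvec tool',(T.inv()*R.from_matrix(Rt)).as_rotvec(),'shift tool',T.inv().apply(tgt-q['ee_pos'])/.05)
E
```

```text
[ 0.5969 -0.0944  0.0738  0.2407  0.0288]
[[2.8, 2.5], [-1.0, -1.4], [0.8, 1.4], [1.6, 0.1], [-0.5, -0.5], [-2.0, -1.4], [0.2, -0.2], [-1.4, -0.1], [0.6, 0.1]]
1.0
tgt [ 0.51330568 -0.11494075  0.19663223] rotvec tool [-0.60793113  0.07348365 -0.23319069] shift tool [-2.29906272 -0.73347858  0.17584322]
```

Emit:
{"op": "move_arm", "data": {"increments": [[1,-0.77,-0.25,0.06,0,0,0],[1,-0.77,-0.25,0.06,0,0,0],[1,-0.76,-0.23,0.06,0,0,0],[1,0,0,0,-0.1216,0.0147,-0.0466],[1,0,0,0,-0.1216,0.0147,-0.0466],[1,0,0,0,-0.1216,0.0147,-0.0466],[1,0,0,0,-0.1216,0.0147,-0.0466],[1,0,0,0,-0.1216,0.0147,-0.0466],[1,0,0,0,0,0,0],[1,0,0,0,0,0,0]]}}

```text
time_s: 3.85
ee_pos: [0.5135, -0.115, 0.1966]
eef_rot: [2.546, -0.004, 1.805]
force: [0.1, 0.7, -0.5]
grip_width: 0.0939
grip_force: 0.0
```

```bash
python3 - <<'E'
from h import *
p=shot('wrist','w1.png'); o=ctrl.get_obs(); print(o['time_s'],o['qpos'].round(3),o['ee_pos'],o['eef_rot'])
import pickle; pickle.dump({k:p[k] for k in ('P','K','color')},open('w1.pkl','wb'))
x=np.load('x0.npy');M,t=plate(x)
for k,l in dict(head=(0,0,.05),nut=(0,0,.025),gt=(0,.096,x[4]),tt=(0,.078,x[4]-.007)).items(): print(k,proj(p,M@np.array(l)+t).round(1))
for k in ['jam_nut','screw_head','telltale_top','gauge_top','lock_washer']:
    for r in ctrl.cut_out(k,p)[:2]:
        print(k,round(r['conf'],2),r['centre'],r['mask'].sum())
E
```

```text
3.9 [-0.484  0.013  1.991  0.574  0.755 -1.066] [ 0.5138769  -0.11482713  0.19679205] [ 2.54538463 -0.00368025  1.8060251 ]
head [[320.2 239.3]]
nut [[320.6 231. ]]
gt [[319.6 102.5]]
tt [[319.9 128.6]]
jam_nut 0.85 [225.3, 325.4] 1146
screw_head 0.89 [236.6, 321.1] 594
telltale_top 0.82 [130.8, 320.9] 246
gauge_top 0.58 [98.2, 321.6] 253
gauge_top 0.51 [33.8, 346.1] 2873
lock_washer 0.91 [226.5, 324.6] 1352
lock_washer 0.23 [237.9, 319.9] 612
```

View pics/w1.png

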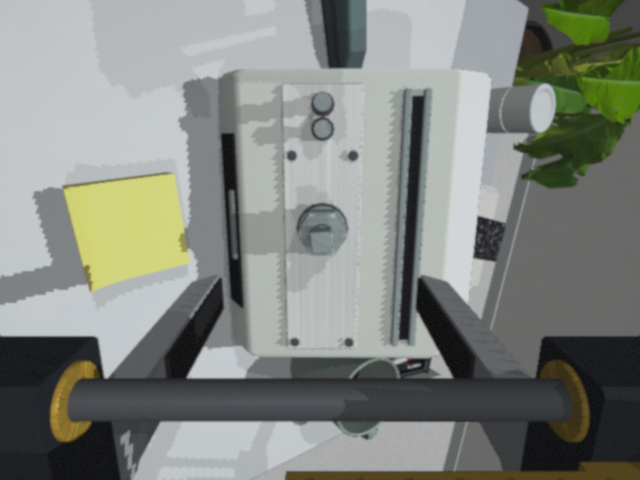

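The plate stands square in the picture, with the head at about (321,238), the nut at (323,228), the pin at (321,129) and the post at (322,102). Next I'll zoom in to read the flat angles.

```bash
python3 - <<'E'
import cv2
i=cv2.imread('pics/w1.png')[195:270,280:370]
cv2.imwrite('pics/w1z.png',cv2.resize(i,None,fx=8,fy=8,interpolation=cv2.INTER_CUBIC))
E
```

```text
(no output)
```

View pics/w1z.png

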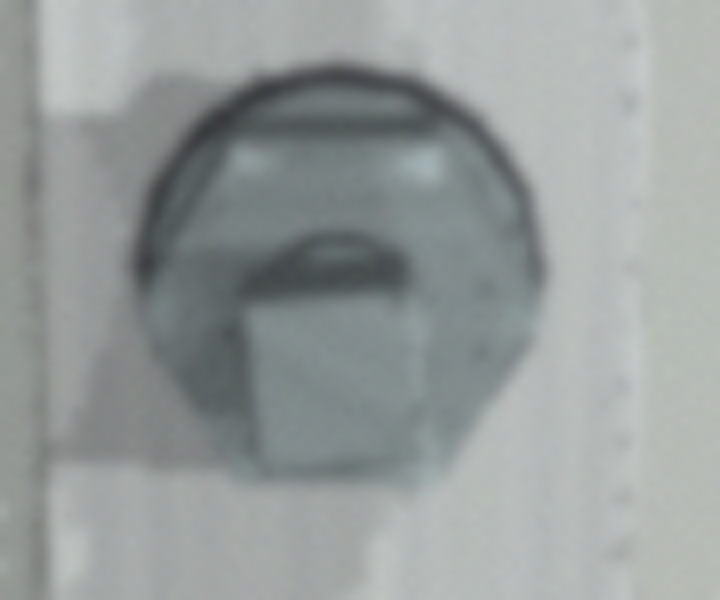

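The nut's near flat faces plate +y, so its angle is about 0. The head is turned about 5-6°. I'll refit with this view.

```bash
python3 - <<'E'
from h import *
import pickle
from scipy.optimize import least_squares
w1=pickle.load(open('w1.pkl','rb'))
s=shot('scene');d=shot('side')
for n,p in(('s',s),('d',d)):
  for k in ['jam_nut','screw_head','telltale_top','gauge_top']:
    for r in ctrl.cut_out(k,p)[:1]:
        print(n,k,round(r['conf'],2),np.round(r['centre'],1),r['mask'].sum())
P0=np.array([[1,0,-.001,.551],[0,-.965,-.261,.076],[-.001,.261,-.965,.385],[0,0,0,1.]])
w0=dict(P=P0,K=w1['K'])
P=dict(w1=w1,w0=w0,s=s,d=d)
obs=[('w1','ht',321.9,243.1),('w1','nt',323.1,231.6),('w1','gt',322,102),('w1','tt',321,129),
('w0','ht',341,368),('w0','gt',328,243),('s','hm',353,271),('s','nut',361,277),('d','hm',332,275),('d','nut',340,281),('d','gt',319,252)]
L=lambda x:dict(ht=(0,0,x[6]),hm=(0,0,x[6]-.008),nt=(0,0,.025),nut=(0,0,.018),gt=(0,.096,x[4]),tt=(0,.078,x[5]))
def f(x):
    M,o=plate(x); l=L(x)
    return np.concatenate([(proj(P[n],M@np.array(l[k])+o)[0]-[u,v])*(1 if n=='w1' else .5) for n,k,u,v in obs]+[[(x[6]-.053)/.004]])
x=np.load('x0.npy'); r=least_squares(f,list(x)+[.022,.05],loss='soft_l1',x_scale=.01); x=r.x
print(x.round(4)); print(f(x)[:-1].reshape(-1,2).round(1).tolist())
np.save('x1.npy',x)
E
```

```text
s jam_nut 0.64 [275.3 359.7] 178
s screw_head 0.69 [325.7 448.1] 2367
s gauge_top 0.7 [271.7 381.2] 11084
d screw_head 0.68 [276.3 331.7] 94
d gauge_top 0.66 [282.3 361.3] 12857
[ 0.5978 -0.0945  0.075   0.242   0.0294  0.0649  0.0545]
[[0.2, -1.5], [-0.7, -0.1], [-0.5, 0.9], [0.1, -0.3], [0.1, 2.4], [0.8, 0.3], [1.2, 0.8], [-0.3, -0.9], [0.5, -0.7], [0.0, -0.5], [-1.9, -2.0]]
```

```bash
cat >> h.py <<'E'
def plan(h,ang,lat=(0,0),xf='x1.npy'):
    """increment (tool axes, 50mm units + rotvec) to TCP at height h on axis, closing dir at ang (ccw from plate x)"""
    M,t=plate(np.load(xf)); q=ctrl.get_obs(); T=R.from_euler('xyz',q['eef_rot'])
    Rt=R.from_matrix(np.c_[M[:,1],M[:,0],-M[:,2]])*R.from_rotvec([0,0,-ang])
    g=t+M@[lat[0],lat[1],h]; cur=M.T@(q['ee_pos']-t)
    print('t',round(q['time_s'],2),'q',q['qpos'].round(3),'plate pos mm',(cur*1e3).round(1),'shift',(T.inv().apply(g-q['ee_pos'])/.05).round(3),'rv',(T.inv()*Rt).as_rotvec().round(3),'F',(M.T@q['force']).round(1),'Mom',(M.T@q['moment']).round(3),'w',round(q['grip_width'],4),round(q['grip_force'],1))
E
python3 -c "
from h import *
plan(.085,-.524)"
```

```text
t 4.65 q [-0.485  0.012  1.993  0.579  0.753 -1.073] plate pos mm [ -1.4   0.7 149.1] shift [-0.014  0.044  1.282] rv [-0.012  0.003  0.518] F [-0.2 -0.1  0.4] Mom [-0.01   0.263 -0.034] w 0.0936 0.0
```

Emit:
{"op": "move_arm", "data": {"increments": [[0.6,-0.01,0.03,0.32,-0.012,0.003,0],[0.6,0,0.01,0.32,0,0,0.13],[0.6,0,0,0.32,0,0,0.13],[0.6,0,0,0.32,0,0,0.13],[0.6,0,0,0,0,0,0.128],[0.6,0,0,0,0,0,0],[0.6,0,0,0,0,0,0]], "force": 60}}

```text
time_s: 5.35
ee_pos: [0.5507, -0.1059, 0.1451]
eef_rot: [2.597, -0.291, 1.376]
force: [0.3, 0.4, -0.2]
grip_width: 0.0569
grip_force: 0.0
```

```bash
python3 - <<'E'
from h import *
plan(.0135,-.524)
p=shot('wrist'); x=np.load('x1.npy'); M,t=plate(x); img=p['color'].copy()
def poly(n,rad,z,a0,c):
    a=a0+np.arange(n)*2*np.pi/n
    pts=proj(p,np.c_[rad*np.cos(a),rad*np.sin(a),0*a+z]@M.T+t)
    cv2.polylines(img,[np.round(pts*8).astype(int)],True,c,1,cv2.LINE_AA,3)
poly(6,.017/np.cos(np.pi/6),.025,0,(0,0,255)); poly(4,.008*2**.5,x[6],np.pi/4+.09,(0,255,0)); poly(60,.021,.008,0,(255,0,0))
c=proj(p,M@[0,0,.03]+t)[0].astype(int); print(c)
i=img[max(0,c[1]-75):c[1]+75,c[0]-100:c[0]+100]
cv2.imwrite('pics/w2z.png',cv2.resize(i,None,fx=4,fy=4,interpolation=cv2.INTER_CUBIC))
E
```

```text
t 5.35 q [-0.431  0.159  1.975  0.669  0.618 -0.631] plate pos mm [ 0.5  0.3 85.3] shift [-0.013 -0.004  1.435] rv [-0.002 -0.002  0.004] F [ 0.2  0.3 -0.4] Mom [ 0.033  0.257 -0.051] w 0.0569 0.0
[318 259]
```

View pics/w2z.png

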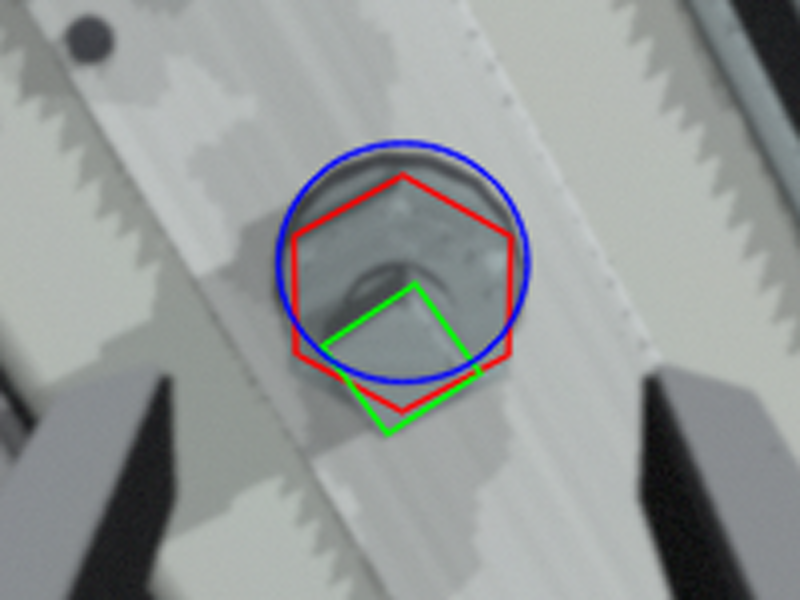

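The overlay fits: the red nut outline and green head lie on the parts, with the nut centred between the fingers. Descending and gripping the nut.

Emit:
{"op": "move_arm", "data": {"increments": [[0.6,-0.013,0,0.36,0,0,0.004],[0.6,0,0,0.36,0,0,0],[0.6,0,0,0.36,0,0,0],[0.6,0,0,0.335,0,0,0],[0.6,0,0,0,0,0,0],[0.2,0,0,0,0,0,0],[0.2,0,0,0,0,0,0],[0.2,0,0,0,0,0,0],[0.2,0,0,0,0,0,0]], "force": 60}}

```text
time_s: 6.3
ee_pos: [0.5889, -0.0962, 0.0865]
eef_rot: [2.6, -0.295, 1.37]
force: [-6.1, 1.6, 0.2]
grip_width: 0.0386
grip_force: 60.0
```

```bash
python3 -c "
from h import *
plan(.0135,-.524)"
```

```text
t 6.3 q [-0.377  0.327  1.927  0.774  0.5   -0.712] plate pos mm [-0.8  0.5 14.7] shift [-0.001  0.019  0.023] rv [-0.004 -0.003 -0.003] F [-4.4  3.   3.3] Mom [0.548 1.353 0.012] w 0.0386 60.0
```

Width reads 38.6 mm, so I'm holding the 39 mm washer and am too low. Open, lift 5 mm and regrip.

Emit:
{"op": "move_arm", "data": {"increments": [[0.6,0,0,0,0,0,0],[0.6,0,0,0,0,0,0],[0.6,0,0,-0.1,0,0,0],[0.6,0,0,0,0,0,0],[0.2,0,0,0,0,0,0],[0.2,0,0,0,0,0,0],[0.2,0,0,0,0,0,0],[0.2,0,0,0,0,0,0]], "force": 60}}

```text
time_s: 7.1
ee_pos: [0.5862, -0.0969, 0.0907]
eef_rot: [2.601, -0.295, 1.369]
force: [-21.8, 0.2, 13.7]
grip_width: 0.0335
grip_force: 82.6
```

```bash
python3 -c "
from h import *
plan(.0135,-.524)"
```

```text
t 7.1 q [-0.381  0.315  1.931  0.766  0.508 -0.704] plate pos mm [-0.7  0.5 19.7] shift [-0.002  0.018  0.124] rv [-0.004 -0.003 -0.003] F [-9.4  5.4 23.4] Mom [0.831 1.821 0.046] w 0.0335 82.6
```

Emit:
{"op": "move_arm", "data": {"increments": [[0.6,0,0,0,0,0,0],[0.6,0,0,0,0,0,0],[0.6,0,-0.01,-0.05,0,0,0],[0.6,0,0,0,0,0,0],[0.2,0,0,0,0,0,0],[0.2,0,0,0,0,0,0],[0.2,0,0,0,0,0,0],[0.2,0,0,0,0,0,0],[0.2,0,0,0,0,0,0]], "force": 60}}

```text
time_s: 8.0
ee_pos: [0.5849, -0.0972, 0.0923]
eef_rot: [2.6, -0.295, 1.369]
force: [-5.6, 0.7, 2.1]
grip_width: 0.033
grip_force: 60.0
```

```bash
python3 -c "
from h import *
plan(.0135,-.524)
p=shot('wrist','w3.png')"
```

```text
t 8.0 q [-0.382  0.31   1.934  0.763  0.51  -0.702] plate pos mm [-0.9  0.5 21.8] shift [-0.001  0.021  0.165] rv [-0.003 -0.003 -0.004] F [-3.1  2.1  4.8] Mom [0.272 0.708 0.002] w 0.033 60.0
```

View pics/w3.png

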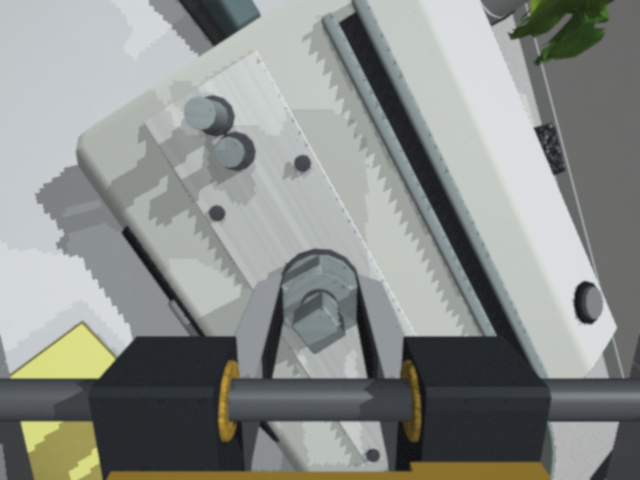

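The grip is good: 33 mm across the flats, with little side force. Now loosening counter-clockwise, following the thread's rise.

Emit:
{"op": "move_arm", "data": {"increments": [[0.2,0,0,-0.003,0,0,-0.1],[0.2,0,0,-0.006,0,0,-0.1],[0.2,0,0,-0.006,0,0,-0.1],[0.2,0,0,-0.006,0,0,-0.1]]}}

```text
time_s: 8.45
ee_pos: [0.5842, -0.0973, 0.0929]
eef_rot: [2.536, -0.074, 1.713]
force: [-3.2, 0.6, -0.4]
grip_width: 0.0334
grip_force: 60.0
```

```bash
python3 -c "
from h import *
plan(.0135,-.524)"
```

```text
t 8.45 q [-0.383  0.308  1.935  0.762  0.511 -1.105] plate pos mm [-1.1  0.6 22.6] shift [-0.01   0.023  0.183] rv [-0.003 -0.003  0.4  ] F [-2.7  1.3  1.4] Mom [ 0.257  0.862 -0.218] w 0.0334 60.0
```

Emit:
{"op": "move_arm", "data": {"increments": [[0.2,0,0,-0.006,0,0,-0.1],[0.2,0,0,-0.006,0,0,-0.1],[0.2,0,0,-0.006,0,0,-0.1],[0.2,0,0,-0.006,0,0,-0.1],[0.2,0,0,-0.006,0,0,-0.1],[0.2,0,0,-0.006,0,0,-0.1],[0.2,0,0,-0.006,0,0,-0.1],[0.2,0,0,-0.006,0,0,-0.1],[0.2,0,0,-0.006,0,0,-0.1],[0.2,0,0,-0.006,0,0,-0.1]]}}

```text
time_s: 9.45
ee_pos: [0.5822, -0.098, 0.095]
eef_rot: [2.72, 0.452, 2.591]
force: [-6.2, -1.9, -1.2]
grip_width: 0.0332
grip_force: 60.0
```

```bash
python3 -c "
from h import *
plan(.0135,-.524)"
```

```text
t 9.45 q [-0.386  0.301  1.938  0.756  0.516 -2.1  ] plate pos mm [-1.6  0.4 25.6] shift [-0.031  0.014  0.242] rv [-0.002 -0.004  1.4  ] F [-6.  -0.4  2.8] Mom [-0.333  1.549 -0.218] w 0.0332 60.0
```

The nut is loosened 1.4 rad. Next: open, lift to the head, and turn the gripper right round (j6 to about +1.83) so there is room to unscrew in one go.

Emit:
{"op": "move_arm", "data": {"increments": [[0.6,0,0,0,0,0,0],[0.6,0,0,0,0,0,0],[0.6,0,0,-0.4,0,0,0.05],[0.6,0,0,-0.4,0,0,0.15],[0.6,0,0,-0.2,0,0,0.15],[0.6,0,0,0,0,0,0.15],[0.6,0,0,0,0,0,0.15],[0.6,0,0,0,0,0,0.15],[0.6,0,0,0,0,0,0.15],[0.6,0,0,0,0,0,0.15],[0.6,0,0,0,0,0,0.15],[0.6,0,0,0,0,0,0.15],[0.6,0,0,0,0,0,0.15],[0.6,0,0,0,0,0,0.15],[0.6,0,0,0,0,0,0.15],[0.6,0,0,0,0,0,0.15],[0.6,0,0,0,0,0,0.15],[0.6,0,0,0,0,0,0.15]]}}

```text
time_s: 11.25
ee_pos: [0.5555, -0.1049, 0.1371]
eef_rot: [3.05, -0.605, 0.406]
force: [-0.7, 0.7, -0.3]
grip_width: 0.0563
grip_force: 0.0
```

Emit:
{"op": "move_arm", "data": {"increments": [[0.6,0,0,0,0,0,0.15],[0.6,0,0,0,0,0,0.15],[0.6,0,0,0,0,0,0.15],[0.6,0,0,0,0,0,0.15],[0.6,0,0,0,0,0,0.15],[0.6,0,0,0,0,0,0.15],[0.6,0,0,0,0,0,0.15],[0.6,0,0,0,0,0,0.15],[0.6,0,0,0,0,0,0.15],[0.6,0,0,0,0,0,0.15],[0.6,0,0,0,0,0,0.13],[0.6,0,0,0,0,0,0],[0.6,0,0,0,0,0,0]]}}

```text
time_s: 12.55
ee_pos: [0.5554, -0.1049, 0.137]
eef_rot: [-2.533, -0.048, -1.256]
force: [-0.3, 0.1, -0.6]
grip_width: 0.0564
grip_force: 0.0
```

```bash
cat > look.py <<'E'
from h import *
import sys
# overlay: nut angle, head angle, head top
na,ha,hz,nz,name=float(sys.argv[1]),float(sys.argv[2]),float(sys.argv[3]),float(sys.argv[4]),sys.argv[5]
p=shot('wrist'); x=np.load('x2.npy'); M,t=plate(x); img=p['color'].copy()
cv2.imwrite('pics/raw_'+name,img)
def poly(n,rad,z,a0,c):
    a=a0+np.arange(n)*2*np.pi/n
    pts=proj(p,np.c_[rad*np.cos(a),rad*np.sin(a),0*a+z]@M.T+t)
    cv2.polylines(img,[np.round(pts*8).astype(int)],True,c,1,cv2.LINE_AA,3)
poly(6,.017/np.cos(np.pi/6),nz,na,(0,0,255)); poly(4,.008*2**.5,hz,np.pi/4+ha,(0,255,0)); poly(60,.021,.008,0,(255,0,0))
c=proj(p,M@[0,0,.035]+t)[0].astype(int); print(c)
i=img[max(0,c[1]-75):c[1]+75,max(0,c[0]-100):c[0]+100]
cv2.imwrite('pics/'+name,cv2.resize(i,None,fx=4,fy=4,interpolation=cv2.INTER_CUBIC))
E
python3 - <<'E'
from h import *
x=np.load('x1.npy'); M,t=plate(x); x[:3]=t+M@[-.0015,.0005,.009]; np.save('x2.npy',x); print(x)
plan(.0335,.09-np.pi,xf='x2.npy')
E
python3 look.py 1.4 .09 .05 .0292 w4.png
```

```text
[ 0.59151727 -0.0955727   0.08147513  0.24197079  0.02938337  0.06494692
  0.05450698]
t 12.55 q [-0.424  0.18   1.971  0.683  0.601  1.891] plate pos mm [ 1.3 -0.4 66.9] shift [-0.009  0.025  0.669] rv [ 0.     0.003 -0.003] F [-0.6  0.2 -0.4] Mom [ 0.069  0.289 -0.127] w 0.0564 0.0
[323 271]
```

View pics/w4.png

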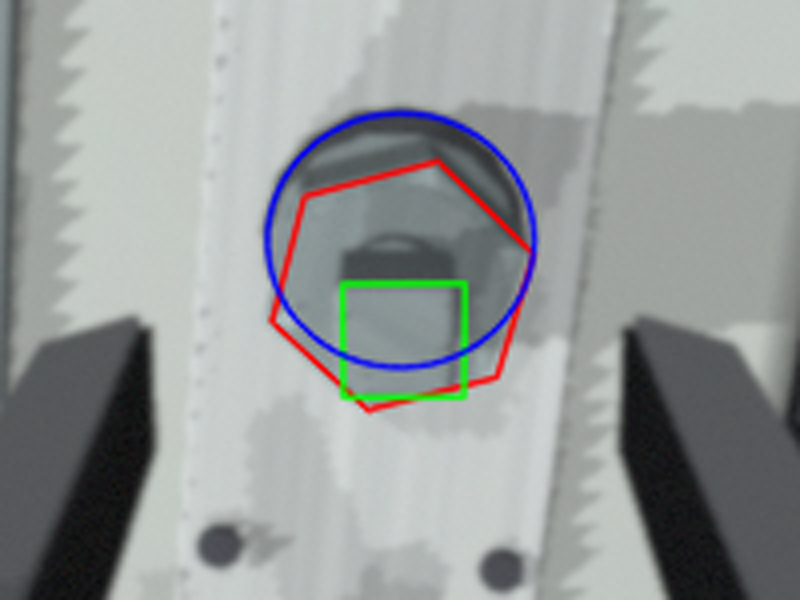

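The overlay agrees: the nut is at 1.4 rad and the head is aligned with the fingers. Descend and grip the head.

Emit:
{"op": "move_arm", "data": {"increments": [[0.6,0,0.01,0.34,0,0.003,0],[0.6,0,0,0.32,0,0,0],[0.6,0,0,0,0,0,0],[0.05,0,0,0,0,0,0],[0.05,0,0,0,0,0,0],[0.05,0,0,0,0,0,0],[0.05,0,0,0,0,0,0],[0.05,0,0,0,0,0,0],[0.05,0,0,0,0,0,0]], "force": 60}}

```text
time_s: 13.5
ee_pos: [0.573, -0.1006, 0.1096]
eef_rot: [-2.533, -0.048, -1.26]
force: [-4.5, -1.7, 3.6]
grip_width: 0.0155
grip_force: 60.0
```

```bash
python3 - <<'E'
from h import *
plan(.0335,.09-np.pi,xf='x2.npy')
p=shot('wrist','w5.png')
for k in ['telltale_top','gauge_top']:
    for r in ctrl.cut_out(k,p)[:2]:
        ys,xs=np.where(r['mask']); print(k,round(r['conf'],2),np.round(r['centre'],1),r['mask'].sum(),xs.min(),xs.max(),ys.min(),ys.max())
E
```

```text
t 13.5 q [-0.398  0.258  1.953  0.729  0.539  1.856] plate pos mm [ 0.5 -0.5 34.1] shift [-0.011  0.008  0.011] rv [ 0.    -0.    -0.006] F [-1.9 -0.6  5.7] Mom [-0.003  0.666 -0.113] w 0.0155 60.0
gauge_top 0.93 [434.1 301. ] 684 293 315 422 454
gauge_top 0.68 [461.2 292.5] 417 285 305 443 470
```

Emit:
{"op": "move_arm", "data": {"increments": [[0.05,0,0,-0.006,0,0,-0.1],[0.05,0,0,-0.006,0,0,-0.1],[0.05,0,0,-0.006,0,0,-0.1],[0.05,0,0,-0.006,0,0,-0.1],[0.05,0,0,-0.006,0,0,-0.1],[0.05,0,0,-0.006,0,0,-0.1],[0.05,0,0,-0.006,0,0,-0.1],[0.05,0,0,-0.006,0,0,-0.1],[0.05,0,0,-0.006,0,0,-0.1],[0.05,0,0,-0.006,0,0,-0.1],[0.05,0,0,-0.006,0,0,-0.1],[0.05,0,0,-0.006,0,0,-0.1],[0.05,0,0,-0.006,0,0,-0.1],[0.05,0,0,-0.006,0,0,-0.1],[0.05,0,0,-0.006,0,0,-0.1],[0.05,0,0,-0.006,0,0,-0.1],[0.05,0,0,0,0,0,0]]}}

```text
time_s: 15.35
ee_pos: [0.5704, -0.1011, 0.1136]
eef_rot: [3.061, -0.606, 0.383]
force: [-4.6, 0.9, 3.0]
grip_width: 0.0152
grip_force: 60.0
```

```bash
python3 - <<'E'
from h import *
plan(.0335,.09-np.pi,xf='x2.npy')
p=shot('wrist','w6.png')
o=ctrl.get_obs();print(p['P'].round(4).tolist())
x=np.load('x2.npy');M,t=plate(x)
for k,y in(('telltale_top',.078),('gauge_top',.096)):
    print(k,[(z,proj(p,M@[0,y,z*1e-3]+t).round(1).tolist()) for z in (10,20,30)])
    for r in ctrl.cut_out(k,p)[:2]:
        ys,xs=np.where(r['mask']); print(k,round(r['conf'],2),np.round(r['centre'],1),r['mask'].sum(),xs.min(),xs.max(),ys.min(),ys.max())
a=proj(p,M@[0,.087,.02]+t)[0]; print(a)
E
```

```text
t 15.35 q [-0.401  0.246  1.956  0.722  0.547  0.26 ] plate pos mm [ 0.5 -0.3 38.9] shift [-0.01  -0.008  0.107] rv [0.    0.    1.596] F [-1.7  2.   4.9] Mom [0.19  0.827 0.057] w 0.0152 60.0
[[0.3298, -0.8816, 0.3376, 0.5293], [-0.9418, -0.3321, 0.0526, -0.102], [0.0657, -0.3353, -0.9398, 0.3041], [0.0, 0.0, 0.0, 1.0]]
telltale_top [(10, [[178.5, 259.5]]), (20, [[172.0, 265.4]]), (30, [[164.9, 272.0]])]
telltale_top 0.65 [451.6 317.1] 2321 285 346 431 470
telltale_top 0.61 [262.8 169.6] 675 157 189 247 276
gauge_top [(10, [[145.7, 255.9]]), (20, [[137.6, 261.7]]), (30, [[128.8, 268.1]])]
gauge_top 0.87 [254.6 140. ] 852 120 159 241 272
gauge_top 0.72 [302.6 317.5] 1545 302 336 274 322
[154.86598434 263.57930655]
```

```bash
cat >> h.py <<'E'
def cyl(p,M,t,dx,dy,y,h,r=.0065,z0=.003):
    a=np.linspace(0,2*np.pi,40,endpoint=False)
    b=[np.c_[dx+r*np.cos(a),y+dy+r*np.sin(a),0*a+z] for z in (z0,h)]
    pts=proj(p,np.vstack(b)@M.T+t)
    m=np.zeros((480,640),np.uint8); cv2.fillConvexPoly(m,np.round(cv2.convexHull(pts.astype(np.float32))*16).astype(int),255,cv2.LINE_AA,4)
    return m/255.
def pins(p,xf='x2.npy',verbose=True):
    """fit heights of both pins from masks, picking masks near expectation"""
    from scipy.optimize import minimize
    M,t=plate(np.load(xf)); out={}; ms={}
    for k,y in(('telltale_top',.078),('gauge_top',.096)):
        e=proj(p,M@[0,y,.02]+t)[0]
        c=[r for r in ctrl.cut_out(k,p) if np.hypot(r['centre'][1]-e[0],r['centre'][0]-e[1])<16]
        if c: ms[y]=c[0]['mask'].astype(float); print(k,c[0]['conf'],c[0]['centre'],e.round(1))
    if len(ms)<2: print('missing'); return ms
    def f(v):
        s=0
        A={y:cyl(p,M,t,v[0]/1e3,v[1]/1e3,y,h/1e3) for y,h in((.078,v[2]),(.096,v[3]))}
        for y,m in ms.items():
            o=A[.174-y]*(1-A[y]); w=1-o*0
            s+=(w*np.abs(A[y]-m)).sum()/m.sum()
        return s
    best=min((minimize(f,[0,0,a,b],method='Nelder-Mead',options=dict(xatol=.05,fatol=1e-3,initial_simplex=np.array([[0,0,a,b],[2,0,a,b],[0,2,a,b],[0,0,a+4,b],[0,0,a,b+4]]))) for a,b in((15,18),(22,24),(15,24))),key=lambda r:r.fun)
    print('dx,dy,tell,gauge mm',best.x.round(2),'cost',round(best.fun,3)); return best.x
E
python3 - <<'E'
from h import *
p=shot('wrist'); pins(p)
i=p['color']; c=i[215:305,95:215]
cv2.imwrite('pics/w6z.png',cv2.resize(c,None,fx=6,fy=6,interpolation=cv2.INTER_CUBIC))
E
```

```text
telltale_top 0.66 [263.5, 171.3] [172. 266.]
gauge_top 0.83 [254.9, 137.6] [137.6 262.4]Traceback (most recent call last):
  File "<stdin>", line 2, in <module>
  File "h.py", line 56, in pins
    best=min((minimize(f,[0,0,a,b],method='Nelder-Mead',options=dict(xatol=.05,fatol=1e-3,initial_simplex=np.array([[0,0,a,b],[2,0,a,b],[0,2,a,b],[0,0,a+4,b],[0,0,a,b+4]]))) for a,b in((15,18),(22,24),(15,24))),key=lambda r:r.fun)
  File "h.py", line 56, in <genexpr>
    best=min((minimize(f,[0,0,a,b],method='Nelder-Mead',options=dict(xatol=.05,fatol=1e-3,initial_simplex=np.array([[0,0,a,b],[2,0,a,b],[0,2,a,b],[0,0,a+4,b],[0,0,a,b+4]]))) for a,b in((15,18),(22,24),(15,24))),key=lambda r:r.fun)
              ~~~~~~~~^^^^^^^^^^^^^^^^^^^^^^^^^^^^^^^^^^^^^^^^^^^^^^^^^^^^^^^^^^^^^^^^^^^^^^^^^^^^^^^^^^^^^^^^^^^^^^^^^^^^^^^^^^^^^^^^^^^^^^^^^^^^^^^^^^^^^^^^^^^^^^^^^^^^^^^
    res = _minimize_neldermead(fun, x0, args, callback, bounds=bounds,
                               **options)
    fsim[k] = func(sim[k])
              ~~~~^^^^^^^^
    fx = function(np.copy(x), *(wrapper_args + args))
  File "h.py", line 53, in f
    o=A[.174-y]*(1-A[y]); w=1-o*0
      ~^^^^^^^^
KeyError: 0.09599999999999999
```

```bash
sed -i '/o=A\[.174-y\]/d; s/(w\*np.abs(A\[y\]-m)).sum()/np.abs(A[y]-m).sum()/' h.py
python3 - <<'E'
from h import *
p=shot('wrist'); pins(p)
i=p['color']; c=i[215:305,95:215]
cv2.imwrite('pics/w6z.png',cv2.resize(c,None,fx=6,fy=6,interpolation=cv2.INTER_CUBIC))
E
```

```text
telltale_top 0.75 [262.2, 172.1] [172.1 266. ]
gauge_top 0.8 [257.5, 137.5] [137.7 262.4]
dx,dy,tell,gauge mm [-0.89  2.64 16.09 19.71] cost 0.27
```

View pics/w6z.png

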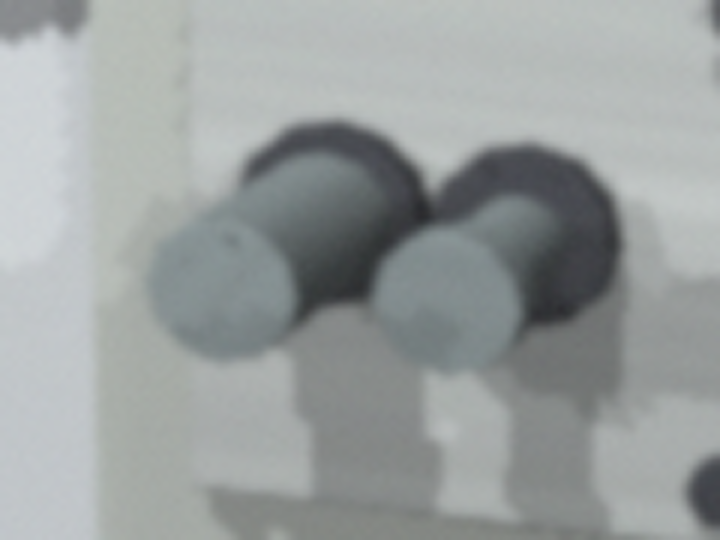

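The crop shows the post's top at about (132,263) and the pin's at (170,264.5) in the full picture. With their rings as base, about 3.4 mm remain. I'll unscrew 0.9 rad more and re-measure from that side.

Emit:
{"op": "move_arm", "data": {"increments": [[0.05,0,0,-0.006,0,0,-0.1],[0.05,0,0,-0.006,0,0,-0.1],[0.05,0,0,-0.006,0,0,-0.1],[0.05,0,0,-0.006,0,0,-0.1],[0.05,0,0,-0.006,0,0,-0.1],[0.05,0,0,-0.006,0,0,-0.1],[0.05,0,0,-0.006,0,0,-0.1],[0.05,0,0,-0.006,0,0,-0.1],[0.05,0,0,-0.006,0,0,-0.1],[0.05,0,0,0,0,0,0]]}}

```text
time_s: 16.8
ee_pos: [0.5688, -0.1015, 0.1157]
eef_rot: [2.606, -0.307, 1.342]
force: [-5.9, -0.7, 3.9]
grip_width: 0.0152
grip_force: 60.0
```

```bash
python3 - <<'E'
from h import *
import pickle
plan(.0335,.09-np.pi,xf='x2.npy')
p=shot('wrist','w7.png'); pickle.dump({k:p[k] for k in('P','K','color')},open('w7.pkl','wb'))
pins(p)
x=np.load('x2.npy');M,t=plate(x)
for y in(.078,.096): print([(z,proj(p,M@[0,y,z*1e-3]+t).round(1).tolist()) for z in (3,10,20,30)])
print('cam in plate mm',(M.T@(p['P'][:3,3]-t)*1e3).round())
a,b=proj(p,M@[0,.087,.015]+t)[0].astype(int); i=p['color'][b-30:b+30,a-40:a+40]
g=cv2.cvtColor(cv2.resize(i,None,fx=8,fy=8,interpolation=cv2.INTER_CUBIC),cv2.COLOR_BGR2GRAY); print(a,b)
c=cv2.HoughCircles(g,cv2.HOUGH_GRADIENT,1,60,param1=60,param2=15,minRadius=50,maxRadius=110)
if c is not None:
  for k in c[0][:6]: print((k[:2]/8+[a-40,b-30]).round(2),k[2]/8)
E
```

```text
t 16.8 q [-0.403  0.24   1.958  0.718  0.552 -0.637] plate pos mm [ 0.4 -0.3 41.5] shift [ 0.    -0.009  0.16 ] rv [-0.000e+00  1.000e-03  2.496e+00] F [-2.6  0.7  6.6] Mom [0.227 1.036 0.133] w 0.0152 60.0
telltale_top 0.93 [153.5, 236.8] [234.2 152.8]
gauge_top 0.86 [118.5, 216.2] [212.9 120.6]
dx,dy,tell,gauge mm [ 0.59  0.48 19.26 19.88] cost 0.316
[(3, [[240.8, 151.1]]), (10, [[238.2, 151.8]]), (20, [[234.2, 152.8]]), (30, [[229.8, 153.9]])]
[(3, [[221.3, 121.5]]), (10, [[218.0, 121.1]]), (20, [[212.9, 120.6]]), (30, [[207.2, 120.1]])]
cam in plate mm [ 41.  64. 221.]
226 136
[246.31 147.94] 13.1125
[232.69 120.69] 8.7375
```

This view is too head-on to judge the height. I'll release, lift clear, and look at the two pins obliquely from up-slope with the tool vertical.

```bash
cat >> h.py <<'E'
def lookplan(tilt=35,ptool=(.035,0,.045),back=.035):
    M,t=plate(np.load('x2.npy')); q=ctrl.get_obs(); T=R.from_euler('xyz',q['eef_rot'])
    th=np.radians(tilt); n=M[:,2]; xp=M[:,0]
    tz=-np.cos(th)*n-np.sin(th)*xp; tx=np.cos(th)*xp-np.sin(th)*n
    Rt=R.from_matrix(np.c_[tx,np.cross(tz,tx),tz])
    P=t+M@[0,.087,.024]; g=P-Rt.apply(ptool)
    rv=(T.inv()*Rt).as_rotvec()
    cur=q['ee_pos']+n*back
    print('after back-off: shift (current tool axes)',(T.inv().apply(g-cur)/.05).round(3),'rv',rv.round(3),'world g',g.round(3),'|rv|',np.linalg.norm(rv).round(2))
    # rotation split: first rz only to ang=-pi/2 then tilt
    R1=R.from_matrix(np.c_[M[:,1],M[:,0],-n])*R.from_rotvec([0,0,np.pi/2])
    print('rz part',(T.inv()*R1).as_rotvec().round(3),'tilt part',(R1.inv()*Rt).as_rotvec().round(3))
E
python3 -c "
from h import *
lookplan()"
```

```text
after back-off: shift (current tool axes) [ 1.445 -0.981 -0.088] rv [ 0.308 -0.557  0.979] world g [ 0.523 -0.023  0.146] |rv| 1.17
rz part [-1.000e-03  0.000e+00  1.012e+00] tilt part [ 0.    -0.611  0.   ]
```

Emit:
{"op": "move_arm", "data": {"increments": [[0.6,0,0,0,0,0,0],[0.6,0,0,0,0,0,0],[0.6,0,0,-0.35,0,0,0],[0.6,0,0,-0.35,0,0,0],[0.6,0.72,-0.49,-0.04,0,0,0],[0.6,0.72,-0.49,-0.04,0,0,0],[0.6,0,0,0,0,0,0.145],[0.6,0,0,0,0,0,0.145],[0.6,0,0,0,0,0,0.145],[0.6,0,0,0,0,0,0.145],[0.6,0,0,0,0,0,0.145],[0.6,0,0,0,0,0,0.145],[0.6,0,0,0,0,0,0.142],[0.6,0,0,0,0,-0.122,0],[0.6,0,0,0,0,-0.122,0],[0.6,0,0,0,0,-0.122,0],[0.6,0,0,0,0,-0.122,0],[0.6,0,0,0,0,-0.122,0],[0.6,0,0,0,0,0,0],[0.6,0,0,0,0,0,0]]}}

```text
time_s: 18.95
ee_pos: [0.5239, -0.0226, 0.145]
eef_rot: [-3.141, -0.006, 0.244]
force: [0.1, 0.6, 0.1]
grip_width: 0.0563
grip_force: 0.0
```

```bash
python3 - <<'E'
from h import *
import pickle
p=shot('wrist','w8.png'); pickle.dump({k:p[k] for k in('P','K','color')},open('w8.pkl','wb'))
pins(p)
x=np.load('x2.npy');M,t=plate(x)
for y in(.078,.096): print([(z,proj(p,M@[0,y,z*1e-3]+t).round(1).tolist()) for z in (3,10,20,30)])
print('cam in plate mm',(M.T@(p['P'][:3,3]-t)*1e3).round())
a,b=proj(p,M@[0,.087,.015]+t)[0].astype(int); a0,b0=max(a-80,0),max(b-60,0);print(a0,b0)
cv2.imwrite('pics/w8z.png',cv2.resize(p['color'][b0:b0+120,a0:a0+160],None,fx=5,fy=5,interpolation=cv2.INTER_CUBIC))
E
```

```text
telltale_top 0.58 [203.4, 336.1] [335.8 203.2]
gauge_top 0.96 [197.7, 304.1] [304.7 203.2]
dx,dy,tell,gauge mm [-3.95 -0.04 20.93 20.64] cost 0.417
[(3, [[335.1, 183.4]]), (10, [[335.3, 191.3]]), (20, [[335.8, 203.2]]), (30, [[336.2, 215.8]])]
[(3, [[305.4, 183.4]]), (10, [[305.1, 191.3]]), (20, [[304.7, 203.2]]), (30, [[304.2, 215.7]])]
cam in plate mm [162.  87. 184.]
240 137
```

View pics/w8z.png

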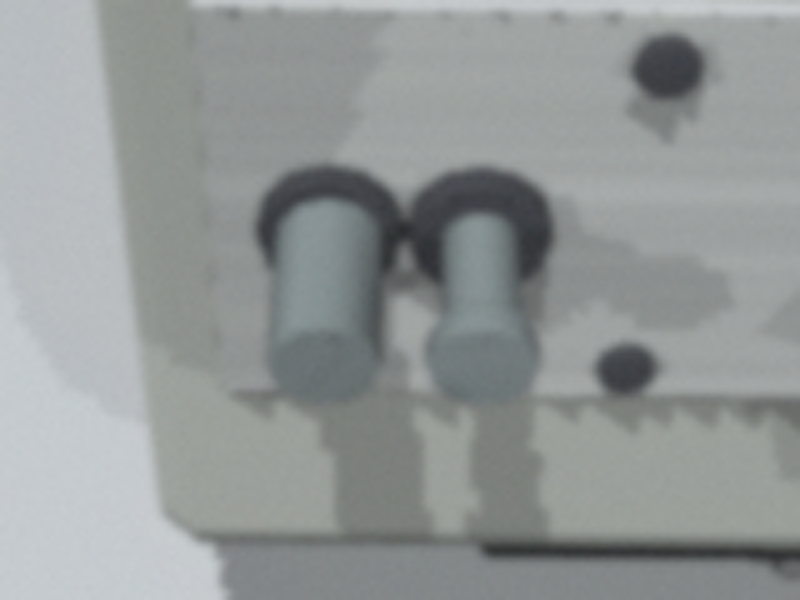

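The two tops stand almost level (post bottom edge about y 404, pin about 402 in the crop). I'll measure the edges to sub-pixel from this picture.

```bash
python3 - <<'E'
from h import *
import pickle
p=pickle.load(open('w8.pkl','rb')); x=np.load('x2.npy');M,t=plate(x)
g=cv2.cvtColor(p['color'],cv2.COLOR_BGR2GRAY).astype(float)
for nm,u in(('gauge',240+323/5),('tell',240+482/5)):
    c=int(round(u)); pr=g[:,c-2:c+3].mean(1)
    print(nm,c,'ring',pr[165:182].round().astype(int).tolist(),'\n  top', pr[198:224].round().astype(int).tolist())
# ring edge points and disc bottom arcs: per column strongest gradients
for nm,u in(('gauge',304.6),('tell',336.4)):
    for c in range(int(u)-7,int(u)+8,2):
        pr=cv2.GaussianBlur(g[:,c-1:c+2].mean(1)[:,None],(1,5),1)[:,0]; d=np.gradient(pr)
        print(nm,c,'bottom',int(np.abs(d[210:224]).argmax()+210),d[210:224].round(0).astype(int).tolist())
E
```

```text
gauge 305 ring [148, 150, 150, 148, 133, 104, 80, 74, 71, 66, 67, 89, 120, 137, 142, 142, 143] 
  top [139, 138, 137, 136, 131, 119, 111, 110, 112, 112, 110, 110, 109, 110, 110, 110, 110, 110, 111, 115, 122, 126, 128, 131, 132, 132]
tell 336 ring [161, 162, 163, 162, 150, 122, 91, 77, 75, 73, 69, 65, 66, 70, 93, 122, 137] 
  top [138, 140, 141, 142, 139, 129, 120, 118, 118, 119, 120, 119, 118, 118, 117, 117, 116, 114, 115, 119, 124, 128, 131, 132, 132, 133]
gauge 297 bottom 217 [0, 0, 0, 0, 2, 5, 9, 11, 9, 6, 3, 1, 0, 0]
gauge 299 bottom 218 [0, 0, 0, 0, 1, 2, 5, 8, 10, 9, 6, 3, 1, 1]
gauge 301 bottom 219 [0, -1, -1, 0, 0, 2, 4, 6, 8, 9, 9, 6, 3, 1]
gauge 303 bottom 220 [-1, -1, -1, 0, 1, 1, 3, 5, 6, 6, 6, 5, 3, 1]
gauge 305 bottom 217 [0, 0, 0, 0, 0, 1, 3, 4, 4, 3, 2, 1, 1, 1]
gauge 307 bottom 217 [0, 0, 0, 0, 0, 1, 3, 4, 4, 2, 1, 0, 0, 0]
gauge 309 bottom 217 [0, 0, 0, -1, 0, 1, 4, 5, 4, 2, 1, 0, 0, 0]
gauge 311 bottom 216 [0, -1, -1, 0, 1, 3, 5, 4, 2, 1, 0, 0, 0, 0]
tell 329 bottom 221 [-1, -2, -2, -2, 0, 2, 4, 4, 4, 4, 6, 8, 7, 4]
tell 331 bottom 217 [-1, -1, -2, -3, -2, 1, 5, 8, 8, 6, 4, 5, 5, 4]
tell 333 bottom 218 [-1, -1, -1, -2, -2, 0, 4, 8, 10, 8, 5, 2, 1, -1]
tell 335 bottom 218 [-1, -1, -1, -1, -1, 0, 2, 4, 5, 4, 3, 1, 0, -1]
tell 337 bottom 217 [-1, -1, 0, 0, 0, 0, 2, 3, 2, 2, 1, 0, 0, 0]
tell 339 bottom 218 [-1, -1, -1, -1, -1, 0, 2, 3, 3, 2, 1, 0, 0, 0]
tell 341 bottom 217 [-1, -1, -1, 0, 0, 1, 2, 3, 2, 2, 1, 0, 0, 0]
tell 343 bottom 217 [0, 0, 0, 0, 1, 2, 2, 2, 2, 1, 0, 0, 0, 0]
```

Ring and top edges differ by the same 0.3 px, so the tops are level to within about 0.2 mm. Back to the nut: untilt, turn to angle -0.171 (a flat pair), and go over the axis.

Emit:
{"op": "move_arm", "data": {"increments": [[0.6,0,0,0,0,0.122,0],[0.6,0,0,0,0,0.122,0],[0.6,0,0,0,0,0.122,0],[0.6,0,0,0,0,0.122,0],[0.6,0,0,0,0,0.123,0],[0.6,0,0,0,0,0,-0.14],[0.6,0,0,0,0,0,-0.14],[0.6,0,0,0,0,0,-0.14],[0.6,0,0,0,0,0,-0.14],[0.6,0,0,0,0,0,-0.14],[0.6,0,0,0,0,0,-0.14],[0.6,0,0,0,0,0,-0.14],[0.6,0,0,0,0,0,-0.14],[0.6,0,0,0,0,0,-0.14],[0.6,0,0,0,0,0,-0.14],[0.6,0,0,0,0,0,0]]}}

```text
time_s: 20.7
ee_pos: [0.5235, -0.0228, 0.146]
eef_rot: [2.538, -0.096, 1.676]
force: [0.5, 0.1, 0.0]
grip_width: 0.0563
grip_force: 0.0
```

```bash
python3 -c "
from h import *
plan(.08,-.171,xf='x2.npy')"
```

```text
t 20.7 q [-0.257  0.052  2.092  0.585  0.522 -0.774] plate pos mm [-2.8 87.  80.7] shift [-1.705  0.345  0.012] rv [-0.001 -0.001  0.004] F [ 0.4  0.  -0.2] Mom [-0.036  0.228  0.039] w 0.0563 0.0
```

Emit:
{"op": "move_arm", "data": {"increments": [[0.6,-0.85,0.17,0,0,0,0],[0.6,-0.855,0.175,0.012,0,0,0],[0.6,0,0,0,0,0,0],[0.6,0,0,0,0,0,0]]}}

```text
time_s: 21.1
ee_pos: [0.5469, -0.107, 0.1463]
eef_rot: [2.54, -0.1, 1.67]
force: [-0.6, 1.1, -0.4]
grip_width: 0.0566
grip_force: 0.0
```

```bash
python3 -c "
from h import *
plan(.0172,-.171,xf='x2.npy')"
```

```text
t 21.1 q [-0.436  0.149  1.982  0.666  0.622 -0.977] plate pos mm [-0.5 -0.4 79.5] shift [0.009 0.012 1.247] rv [-0.002 -0.001 -0.003] F [-0.5  1.3 -0.1] Mom [-0.013  0.224  0.015] w 0.0566 0.0
```

Emit:
{"op": "move_arm", "data": {"increments": [[0.6,0.009,0.012,0.4,0,0,0],[0.6,0,0,0.4,0,0,0],[0.6,0,0,0.4,0,0,0],[0.6,0,0,0.047,0,0,0],[0.6,0,0,0,0,0,0],[0.2,0,0,0,0,0,0],[0.2,0,0,0,0,0,0],[0.2,0,0,0,0,0,0],[0.2,0,0,0,0,0,0],[0.2,0,0,0,0,0,0]], "force": 60}}

```text
time_s: 22.1
ee_pos: [0.5821, -0.0972, 0.0961]
eef_rot: [2.539, -0.098, 1.675]
force: [-7.1, -1.1, 5.2]
grip_width: 0.0332
grip_force: 60.0
```

```bash
python3 -c "
from h import *
plan(.0172,-.171,xf='x2.npy')"
```

```text
t 22.1 q [-0.384  0.298  1.939  0.754  0.515 -1.052] plate pos mm [ 0.6  0.6 17.5] shift [-0.015 -0.01   0.006] rv [-0.002 -0.002  0.002] F [-2.9  0.7  8.4] Mom [ 0.199  0.735 -0.023] w 0.0332 60.0
```

Gripped at 33.2 mm. Tightening clockwise, following the nut down.

Emit:
{"op": "move_arm", "data": {"increments": [[0.2,0,0,0.006,0,0,0.1],[0.2,0,0,0.006,0,0,0.1],[0.2,0,0,0.006,0,0,0.1],[0.2,0,0,0.006,0,0,0.1],[0.2,0,0,0.006,0,0,0.1],[0.2,0,0,0.006,0,0,0.1],[0.2,0,0,0.006,0,0,0.1],[0.2,0,0,0.006,0,0,0.1],[0.2,0,0,0.006,0,0,0.1],[0.2,0,0,0.006,0,0,0.1],[0.2,0,0,0.006,0,0,0.1],[0.2,0,0,0.006,0,0,0.1]]}}

```text
time_s: 23.3
ee_pos: [0.5849, -0.0975, 0.0938]
eef_rot: [3.005, -0.597, 0.482]
force: [-1.0, -4.2, 3.4]
grip_width: 0.0337
grip_force: 60.0
```

```bash
python3 -c "
from h import *
plan(.0172,-.171,xf='x2.npy')"
```

```text
t 23.3 q [-0.381  0.306  1.935  0.76   0.507  0.147] plate pos mm [ 1.4 -0.3 14. ] shift [-0.026 -0.012 -0.063] rv [ 0.    -0.    -1.202] F [ 0.4 -3.8  3.9] Mom [-0.967  0.243  0.19 ] w 0.0337 60.0
```

Emit:
{"op": "move_arm", "data": {"increments": [[0.2,0,0,0.003,0,0,0.05],[0.2,0,0,0,0,0,0.05],[0.2,0,0,0,0,0,0.05],[0.2,0,0,0,0,0,0.05],[0.2,0,0,0,0,0,0.05]]}}

```text
time_s: 23.8
ee_pos: [0.585, -0.0977, 0.0936]
eef_rot: [-3.107, -0.61, 0.181]
force: [0.3, -5.6, 1.2]
grip_width: 0.0331
grip_force: 60.0
```

```bash
python3 -c "
from h import *
plan(.0172,-.171,xf='x2.npy')"
```

```text
t 23.8 q [-0.382  0.307  1.935  0.76   0.507  0.395] plate pos mm [ 1.3 -0.5 13.8] shift [-0.027 -0.009 -0.067] rv [ 1.00e-03  0.00e+00 -1.45e+00] F [-0.2 -5.5  1.6] Mom [-1.343  0.169  0.189] w 0.0331 60.0
```

Emit:
{"op": "move_arm", "data": {"increments": [[0.2,0,0,0,0,0,0.05],[0.2,0,0,0,0,0,0.05],[0.2,0,0,0,0,0,0.05],[0.2,0,0,0,0,0,0.05],[0.2,0,0,0,0,0,0.05]]}}

```text
time_s: 24.3
ee_pos: [0.5851, -0.098, 0.0934]
eef_rot: [-2.938, -0.58, -0.119]
force: [3.0, -7.5, -1.3]
grip_width: 0.0334
grip_force: 60.0
```

```bash
python3 -c "
from h import *
plan(.0172,-.171,xf='x2.npy')"
```

```text
t 24.3 q [-0.382  0.307  1.935  0.76   0.506  0.645] plate pos mm [ 1.3 -0.8 13.7] shift [-0.029 -0.007 -0.069] rv [ 1.0e-03  1.0e-03 -1.7e+00] F [ 0.1 -8.  -1.7] Mom [-1.734  0.246  0.284] w 0.0334 60.0
```

Emit:
{"op": "move_arm", "data": {"increments": [[0.2,0,0,0,0,0,0.05]]}}

```text
time_s: 24.4
ee_pos: [0.5851, -0.098, 0.0934]
eef_rot: [-2.907, -0.569, -0.177]
force: [4.5, -7.6, -1.6]
grip_width: 0.0329
grip_force: 60.0
```

```bash
python3 -c "
from h import *
plan(.0172,-.171,xf='x2.npy')"
```

```text
t 24.4 q [-0.382  0.307  1.935  0.76   0.506  0.695] plate pos mm [ 1.2 -0.8 13.7] shift [-0.028 -0.006 -0.07 ] rv [ 1.00e-03  1.00e-03 -1.75e+00] F [ 1.2 -8.5 -2.8] Mom [-1.833  0.241  0.305] w 0.0329 60.0
```

Torque is about 0.30 Nm, which is firm. Release, back off and repeat the oblique look to verify.

Emit:
{"op": "move_arm", "data": {"increments": [[0.6,0,0,0,0,0,0],[0.6,0,0,0,0,0,0],[0.6,0,0,0,0,0,0],[0.6,0,0,-0.4,0,0,0],[0.6,0,0,-0.45,0,0,0],[0.6,0,0,-0.45,0,0,0],[0.6,0,0,0,0,0,-0.12],[0.6,0,0,0,0,0,-0.12],[0.6,0,0,0,0,0,-0.11],[0.6,0,0,0,0,0,0]]}}

```text
time_s: 25.4
ee_pos: [0.5482, -0.1055, 0.146]
eef_rot: [3.141, -0.609, 0.247]
force: [-0.5, -0.6, 0.2]
grip_width: 0.0565
grip_force: 0.0
```

```bash
python3 -c "
from h import *
plan(.08,-1.571,xf='x2.npy')
lookplan(back=0)"
```

```text
t 25.4 q [-0.432  0.152  1.979  0.665  0.621  0.418] plate pos mm [ 0.6  0.8 78.3] shift [-0.013  0.015 -0.034] rv [-0.003  0.002  0.004] F [-0.4 -0.5  0.6] Mom [ 0.017  0.334 -0.062] w 0.0565 0.0
after back-off: shift (current tool axes) [-0.063 -1.725 -0.048] rv [-0.001 -0.609  0.005] world g [ 0.523 -0.023  0.146] |rv| 0.61
rz part [-0.003  0.002  0.004] tilt part [ 0.    -0.611  0.   ]
```

Emit:
{"op": "move_arm", "data": {"increments": [[0.6,-0.03,-0.86,-0.03,0,0,0],[0.6,-0.03,-0.865,-0.02,0,0,0.004],[0.6,0,0,0,0,-0.122,0],[0.6,0,0,0,0,-0.122,0],[0.6,0,0,0,0,-0.122,0],[0.6,0,0,0,0,-0.122,0],[0.6,0,0,0,0,-0.122,0],[0.6,0,0,0,0,0,0],[0.6,0,0,0,0,0,0]]}}

```text
time_s: 26.3
ee_pos: [0.5237, -0.0224, 0.1457]
eef_rot: [-3.137, -0.003, 0.24]
force: [0.2, -0.4, -0.3]
grip_width: 0.0564
grip_force: 0.0
```

```bash
python3 - <<'E'
from h import *
import pickle
from scipy.signal import correlate
p=shot('wrist','w9.png'); o=pickle.load(open('w8.pkl','rb'))
# track patches from w8 to w9: tops and rings
f=lambda q:cv2.cvtColor(q['color'],cv2.COLOR_BGR2GRAY)
a,b=f(o),f(p)
pts=dict(gtop=(304.6,210.5),ttop=(336,210.5),gring=(305,171),tring=(336,171),bolt1=(373.5,150),bolt2=(365,210.5))
P0=np.array(list(pts.values()),np.float32)[:,None]
n,s,e=cv2.calcOpticalFlowPyrLK(a,b,P0,None,winSize=(17,15),maxLevel=2)
for k,d in zip(pts,(n-P0)[:,0]): print(k,d.round(2))
g=b.astype(float)
def cross(pr,lo,hi):
    s=pr[lo:hi]; m=(s.max()+s.min())/2; i=np.where(np.diff(np.sign(s-m)))[0][0]; return lo+i+(m-s[i])/(s[i+1]-s[i])
for k,u in(('g',304.6),('t',336.4)):
    u+=float((n-P0)[0,0,0]); c=int(round(u)); pr=g[:,c-2:c+3].mean(1)
    print(k,'ring',round(cross(pr,165,175),2),'disc top',round(cross(pr,199,207),2),'bottom',round(cross(pr,212,223),2))
print(ctrl.get_obs()['time_s'])
E
```

```text
gtop [ 0.47 -0.77]
ttop [ 0.49 -0.9 ]
gring [ 0.42 -0.61]
tring [ 0.47 -0.78]
bolt1 [ 0.22 -0.83]
bolt2 [ 0.45 -0.91]
g ring 169.17 disc top 201.74 bottom 217.93
t ring 169.47 disc top 201.88 bottom 217.4
26.35
```

The pin hasn't moved and is still level with the post. The gripper is clear, so I'm handing in.

```bash
python3 -c "
from station import ctrl
print(ctrl.hand_in())"
```

```text
the job is handed in; nothing more can be done
None
```

The job is handed in at 26 s: I backed the jam nut off 1.4 rad, unscrewed the stop screw 2.5 rad until the pin was level with the gauge post (within about 0.3 mm in the wrist camera), and retightened the nut to about 0.30 Nm before letting go.

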